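# Cap the quick-thread sample jar

## Robot

A 6-joint arm with a two-finger parallel gripper is mounted at the origin on the work surface. World frame = base frame: x ahead of the robot, y to its left, z up, the work surface at z = 0. Lengths are in m, angles in rad, forces in N, time in s.
With the tool pointing down it reaches from about 0.3 to 0.75 m from the base axis. Payload 8.5 kg.
Tool frame: the origin (TCP) lies between the finger pads; the fingertips stand 14 mm ahead of it and the grasp point (between the pads) lies 5 mm behind it (bot.tips_ahead is the z of the fingertips in the tool frame, in m); z points along the fingers, y is the direction in which the jaws open and shut (so a half turn about z gives the same grasp; the last joint's range is limited). The gripper opens to 85 mm and grips with 20 to 120 N. Pads are 22 mm wide; open, the fingers measure 114 mm over their backs; the gripper's body (76 mm by 85 mm) begins 54 mm behind the grasp point. The pads swing forward as they close: fully open they stand 13 mm farther back than shut.
Start: joints at [-1.482, 0.381, 1.297, -0, 1.464, -0.215], TCP at [0.165, -0.525, 0.245] pointing down, gripper open.
Joint ranges: [-3.11, 3.11], [-0.89, 2.33], [0.22, 2.48], [-1.42, 4.56], [0.17, 2.85], [-2.88, 2.88]. Speed limits (rad/s): [2.39, 2.39, 3.14, 3.14, 3.14, 3.14].

## Interface

Orientations are given as a unit quaternion [x, y, z, w].
In Python, from cell import bot gives the robot as it stands. The module is installed in compiled form; this text tells all that it offers.
- The arm moves only by the shell command python3 -m creep 'ROWS' [FORCE]. ROWS is a JSON object of lists of equal length, an entry for each row: "jaw": the opening, from 0 (shut) to 1 (fully open); "slide": the shift along the tool's x, y, z in mm, a list of three; "twist": the turn, a rotation vector about the tool's x, y, z in degrees, a list of three. A call has 1 to 10 rows; each row is the pose to reach, as a shift and turn from the pose commanded when the call began, along the tool's axes at that moment; what a row does not reach only later rows make up. A row lasts 1/12 s, in which the tool goes at most 41.7 mm and 7.16 degrees, less where a joint would pass 70% of its speed; a pose out of reach is approached as far as the arm can. A call with a gripper value outside its range is refused whole. The fingers move at their own pace and stop on an object; FORCE is the grip in N (left out, the last holds). Time passes only in rows, so rows that repeat a pose let the fingers close. It gives the time, the measured TCP pose, the force and the opening at its end, in the units of the state.
- bot.read_state(): the state, without advancing time (a new reading comes with each control period).
- bot.grab_frame(name): name is "side" or "top"; returns the picture (400x640x3 uint8, blue, green, red); there is no depth.
- bot.camera_info(name): a dict with "K" (3x3 intrinsics, pixels), "position" and "attitude" of the camera in the world. Camera axes: x right, y up, looking along -z (the intrinsics and any distortion apply to the point x, -y, -z); pixel columns grow to the right and rows downward; lengths in m; the calibration is good to about 2 mm. A picture is of the moment at which its call begins. camera_info takes no time and is no camera call.
- bot.close_job(): hands the job in, once; it reports no verdict.
The state is a dict: "t": time; "joints": joint angles; "qd": joint speeds; "joint_efforts": joint torques, N m; "tool_pos": TCP position; "eef_rot": TCP orientation; "wrist_force": force on the tool from outside, world axes, zero at the start; "moment": the same for the moment, N m; "width": finger opening in m.
Only numpy, scipy, OpenCV 4.12 (cv2) and the standard library are available. Lean on these libraries where they do the work, as an engineer would, in place of code of your own. Each camera call takes 0.05 s, during which the arm holds its last target.

## Task

Screw the large black cap onto the jar until it is fully home and the thread alone holds it down against the sprung seal. Its thread catches only from the start: set the cap level on the neck, turn it backward under light pressure until you feel it drop, then screw it forward to the stop; never force it or lean hard on the jar. Let go of it, and leave the small cap, the dropper bottle, the beaker and the marker where they lie.

Things in the scene. Friction and masses are not known exactly. Their poses are not given: they have to be found in the camera images.
- cap_center (a point): Large black cap, loose, standing skirt-down on the bench, 72 mm across, 52 mm tall, about 120 g. This point: on its axis, 26 mm above its lower edge; z up. Skirt and flat top end 2 mm above this point; on top stands a grip bar 56 mm long (along x), 16 mm thick (along y), 24 mm high. Inside the 65 mm bore are four lugs at the lower edge, 90 degrees apart, 4 x 4 mm.
- jar_mouth (a point): White jar, 90 mm across, fixed in a holder; it cannot slide or turn. This point: on the jar's axis, at the top of the black rubber seal, 121 mm above the bench; z up; its yaw says nothing of the thread. The neck is 54 mm across, tapered at the rim; the seal stands 5 mm above it and gives 2.5 N per mm, at most 5 mm. Closing is clockwise seen from above.
- neck (a point): Point on the jar's axis 20 mm below jar_mouth, amid the thread: four ridges 90 degrees apart, 62 mm across, each falling 4 mm over 68 degrees clockwise seen from above and ending in an upright stop that blocks a lug above and below the ridge. After each stop an 18 degree gap lets a lug drop. The gaps' angle is not measured (ignore this yaw).
- jar: The jar with holder, thread and seal; origin under it on the bench. Cap centre above jar_mouth: 6 to 11 mm with its lugs on the ridges, where forward turning jams on the stops; turned backward (a quarter turn at most) it climbs, then at a gap can drop to 2 mm, onto the seal; forward from there, 60 to 80 degrees, draws it down to the stop, -1 mm: home. Unthreaded, the seal lifts it again.
- cap: The large cap; origin at the centre of its underside, x along its grip bar. Once home it stops turning; pushing on against the stop with more than about 0.5 N m is forcing it, as it is against a stop from above.
- small_cap_center (a point): A smaller black cap of like shape, 42 mm across, 34 mm tall, loose, which does not fit the jar; this point is half-way up.
- dropper_center (a point): Small amber dropper bottle, 38 mm across, 75 mm tall, loose; this point is half-way up.
- beaker_center (a point): Clear plastic beaker, 72 mm across, 80 mm tall, loose; this point is half-way up.
- marker_center (a point): White marker pen with a black cap, 125 mm long, 14 mm thick, lying loose on the bench; this point is near its middle.
Things that resemble listed ones, but are neither listed nor needed, are in the scene too. Leave any brown or turquoise look-alike of the cap alone.

How it is judged:
At the end, for the whole second after the job is handed in: The large cap is threaded fully home on the jar: its centre is no higher than the jar_mouth point (fully home is 1.2 mm below it; not more than 4 mm below), within 3 mm of the jar's axis sideways, tilted less than 0.04 rad, at rest and held down by the thread alone (z of cap_center in the frame of jar_mouth between -0.004 and 0 m and horizontal distance between cap_center and jar_mouth below 0.003 m and angle between cap's own z axis and vertical below 0.04 rad and linear speed of cap below 0.01 m/s); the robot touches nothing.
It fails at once if the cap and the jar press on one another with more than 50 N, all contacts added up (contact force between cap and jar above 50 N).
It fails at once if the small cap is moved by more than 20 mm (distance of small_cap_center from where it was at the start of the episode above 0.02 m).
It fails at once if the dropper bottle is moved by more than 20 mm (distance of dropper_center from where it was at the start of the episode above 0.02 m).
It fails at once if the beaker is moved by more than 20 mm (distance of beaker_center from where it was at the start of the episode above 0.02 m).
It fails at once if the marker is moved by more than 20 mm (distance of marker_center from where it was at the start of the episode above 0.02 m).
It also fails if it takes over 64 s, if anything falls off the work surface, if the arm or the gripper's body presses on something with over 40 N, if the wrist force passes 120 N, or if a joint passes its speed limit or range.

## Working session

There is one attempt and no reset: what is moved stays moved. The work goes in short steps, Python scripts to look and compute and a shell command to move; the robot and the scene stay as the last step left them, time stands still between calls to the robot, and variables do not carry over. Pictures are saved under pics/ and viewed, and the job is handed in when it is done.

```bash
mkdir -p pics
python3 - <<'E'
from cell import bot
import cv2
for n in ("side","top"):
    cv2.imwrite(f"pics/{n}0.png",bot.grab_frame(n)); print(n,bot.camera_info(n))
s=bot.read_state()
for k in s: print(k,s[k])
print(bot.tips_ahead)
E
```

```text
side {'K': array([[377.15799473,   0.        , 311.55628273],
       [  0.        , 377.15799473, 193.69589914],
       [  0.        ,   0.        ,   1.        ]]), 'position': array([0.49905702, 0.5734843 , 0.72989239]), 'attitude': array([-0.01881313,  0.37771702,  0.92548718, -0.02119915])}
top {'K': array([[465.35490314,   0.        , 320.26210192],
       [  0.        , 465.35490314, 195.38310628],
       [  0.        ,   0.        ,   1.        ]]), 'position': array([ 0.34778453, -0.04522991,  1.08044755]), 'attitude': array([ 0.0750886 , -0.06824605, -0.67648197,  0.72943562])}
t 0.1
joints [-1.48234349e+00  3.81173286e-01  1.29817498e+00  2.23971255e-05
  1.46361477e+00 -2.15301724e-01]
qd [-0.00249984 -0.00034062 -0.00276891  0.00135399  0.00040901 -0.00053215]
joint_efforts [ 4.24826809e-03 -4.49217618e+01 -2.31652468e+01 -1.98890189e-04
  3.68019551e-03 -1.21681417e-06]
tool_pos [ 0.16448764 -0.52456939  0.2447529 ]
eef_rot [ 9.88488749e-01  1.51292842e-01  5.45399644e-05 -6.83109951e-04]
wrist_force [-0.22308376  1.07371597 -0.73009999]
moment [-0.00752101  0.02177042  0.0290024 ]
width 0.08550936046269568
0.014
```

View pics/top0.png

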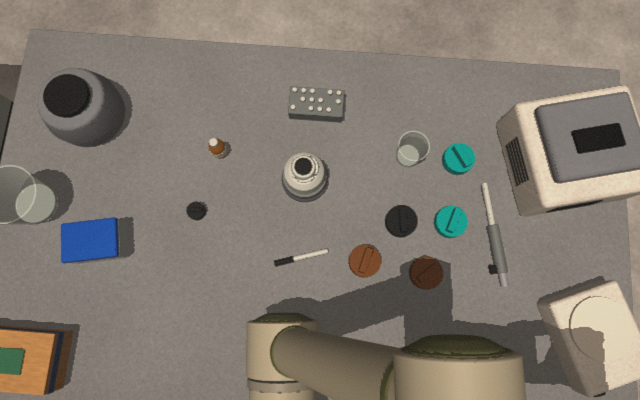

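View pics/side0.png

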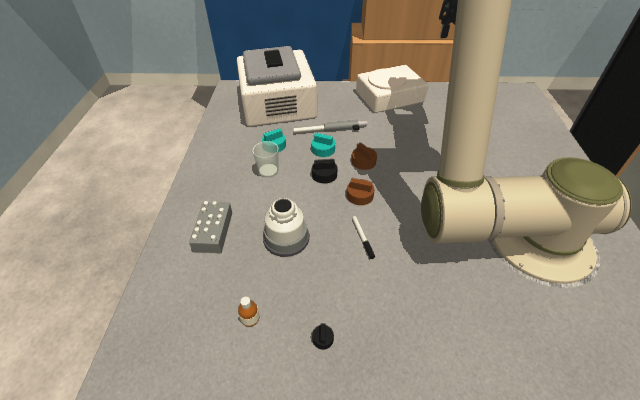

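The top view shows the large black cap at about (401,220), the jar at (304,170) and the small cap at (197,211). In the side view the cap is at (324,170) and the jar mouth at (284,206). I'll enlarge these areas next.

Run:
```python
import cv2,numpy as np
t=cv2.imread('pics/top0.png');s=cv2.imread('pics/side0.png')
def c(i,x,y,r=22):
    p=i[y-r:y+r,x-r:x+r]; return cv2.resize(np.clip(p.astype(float)*1.8,0,255).astype('uint8'),(290,290),interpolation=cv2.INTER_CUBIC)
cv2.imwrite('pics/z0.png',np.vstack([np.hstack([c(t,401,220),c(t,304,172,26)]),np.hstack([c(s,324,170),c(s,284,220,34)])]))
```

```text
(no output)
```

View pics/z0.png

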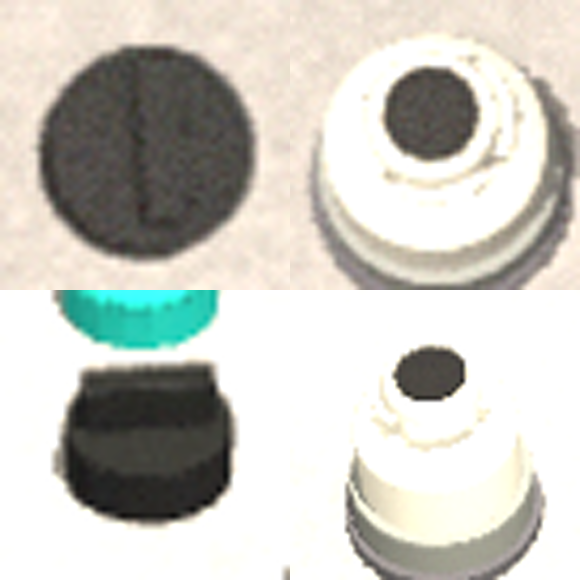

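```bash
cat > h.py <<'E'
import numpy as np,cv2
from scipy.spatial.transform import Rotation as R
from cell import bot
def ray(n,u,v):
    c=bot.camera_info(n);K=c['K'];d=np.array([(u-K[0,2])/K[0,0],-(v-K[1,2])/K[1,1],-1.])
    return np.array(c['position']),R.from_quat(c['attitude']).apply(d)
def onz(n,u,v,z):
    p,d=ray(n,u,v);return p+d*(z-p[2])/d[2]
def proj(n,X):
    c=bot.camera_info(n);K=c['K'];q=R.from_quat(c['attitude']).inv().apply(np.array(X)-c['position'])
    return K[0,0]*q[...,0]/-q[...,2]+K[0,2],K[1,1]*-q[...,1]/-q[...,2]+K[1,2]
def tri(a,b):
    (p,d),(q,e)=ray('top',*a),ray('side',*b)
    s=np.linalg.lstsq(np.c_[d,-e],q-p,rcond=None)[0]
    A,B=p+s[0]*d,q+s[1]*e
    return (A+B)/2,np.linalg.norm(A-B)
def blob(im,x,y,r,thr):
    g=im.max(2);m=np.zeros_like(g);m[y-r:y+r,x-r:x+r]=(g[y-r:y+r,x-r:x+r]<thr)*255
    n,l,st,c=cv2.connectedComponentsWithStats(m);k=1+np.argmax(st[1:,4]);return (l==k),c[k],st[k]
E
python3 - <<'E'
from h import *
t=cv2.imread('pics/top0.png');s=cv2.imread('pics/side0.png')
out={}
for nm,a,b in(('jar',(304,166,13),(284,206,13)),('cap',(401,220,21),(324,170,16))):
    for thr in (50,60,70):
        A=blob(t,*a,thr);B=blob(s,*b,thr)
        print(nm,thr,A[1],A[2],B[1],B[2],tri(A[1],B[1]))
        if nm=='jar': print(onz('top',*A[1],.121),onz('side',*B[1],.121))
# bar details in side: print enlarged gray rows
g=s.max(2)
print(g[156:182,308:342:1])
print(t.max(2)[203:239,385:420:1])
E
```

```text
jar 50 [302.96       165.71333333] [296 159  15  15 150] [282.63157895 205.44736842] [275 200  16  12 152] (array([0.60581165, 0.01356773, 0.11853392]), np.float64(0.0026480587135330213))
[0.60651163 0.01331083 0.121     ] [0.60405407 0.01625889 0.121     ]
jar 60 [302.75376884 165.91457286] [295 158  16  16 199] [282.48734177 205.44303797] [275 200  16  12 158] (array([0.60568476, 0.01392231, 0.1187771 ]), np.float64(0.0018423345978330922))
[0.60603607 0.01371272 0.121     ] [0.60437309 0.01625749 0.121     ]
jar 70 [302.80193237 165.86956522] [295 158  17  17 207] [282.48734177 205.44303797] [275 200  16  12 158] (array([0.60575369, 0.01383692, 0.11870399]), np.float64(0.00195420899327734))
[0.60614275 0.0136185  0.121     ] [0.60437309 0.01625749 0.121     ]
cap 50 [400.75510204 220.70612245] [385 206  32  31 735] [324.15230461 170.88176353] [312 160  25  23 499] (array([ 0.52002812, -0.21621996,  0.01593529]), np.float64(0.0016019219618516698))
cap 60 [400.67090216 220.64167726] [385 205  32  32 787] [324.09019608 170.85882353] [312 160  25  23 510] (array([ 0.52015796, -0.215981
[... 3402 characters left out ...]
2  22  24  23  23
   23  23  24  24  25  24  25  23  25  22 114 162 164 167 169 169]
 [160 160 160 160 151  59  22  22  20  23  22  22  23  23  23  20  24  23
   24  24  24  21  24  24  23  23  25 113 157 163 165 167 167 167]
 [164 161 160 159 162 155  74  23  21  20  19  21  21  23  23  23  23  23
   24  23  24  25  25  23  24  25  83 155 165 166 166 165 163 163]
 [168 167 165 163 162 165 153 148  62  24  20  21  23  23  24  23  23  23
   24  24  24  27  24  23  83 148 155 164 164 166 168 164 165 166]]
[[140 143 137 ... 132 138 135]
 [140 141 142 ... 133 133 135]
 [137 138 136 ... 133 136 136]
 ...
 [135 135 132 ... 139 131 132]
 [133 136 139 ... 138 141 135]
 [135 133 137 ... 138 140 138]]
```

Run:
```python
from h import *
g=cv2.imread('pics/side0.png').max(2).astype(float)
# back top edge subpixel
c=np.arange(315,334);dark=np.clip((165-g[156:162,c])/(165-37),0,1);dark[:2]=0
e=161.5-dark.sum(0)   # edge in pixel-centre coords
print(np.round(e,2)); k=np.polyfit(c,e,1);print(k)
a=onz('side',314.2,np.polyval(k,314.2),.052);b=onz('side',334,np.polyval(k,334),.052)
print(a,b,np.linalg.norm(a-b),np.degrees(np.arctan2(*(a-b)[1::-1])))
# top view circle
t=cv2.imread('pics/top0.png');m,ce,st=blob(t,401,220,21,85)
cn=max(cv2.findContours(m.astype('uint8'),0,1)[0],key=cv2.contourArea)
(x,y),r=cv2.minEnclosingCircle(cn);print(x,y,r,cv2.fitEllipse(cn),onz('top',*cv2.fitEllipse(cn)[0],.02))
for X in ([.52,-.216,.0],[.52,-.216,.028]):
  print(proj('top',np.array(X)),proj('side',np.array(X)))
z=t.max(2)[203:239,383:420].astype(float)
z=np.clip((z-15)*7,0,255).astype('uint8');cv2.imwrite('pics/bar.png',cv2.resize(z,None,fx=16,fy=16,interpolation=cv2.INTER_CUBIC))
```

```text
[159.55 159.52 159.55 159.24 159.21 159.2  159.25 159.02 159.   158.84
 158.98 158.88 158.86 158.86 158.88 158.52 158.48 158.55 158.59]
[-5.75932018e-02  1.77658964e+02]
[ 0.54708461 -0.22168332  0.052     ] [ 0.49255155 -0.22824545  0.052     ] 0.05492646177805363 6.861584963371596
400.61273193359375 220.72964477539062 16.478391647338867 ((400.7618713378906, 220.65699768066406), (30.940576553344727, 32.226539611816406), 55.29930877685547) [ 0.52028607 -0.21571151  0.02      ]
(np.float64(399.4506590787056), np.float64(222.05647707763274)) (np.float64(323.8590410632822), np.float64(175.02442768715204))
(np.float64(401.46968457460287), np.float64(220.26915118513756)) (np.float64(323.9039563769219), np.float64(167.6539261028464))
```

View pics/bar.png

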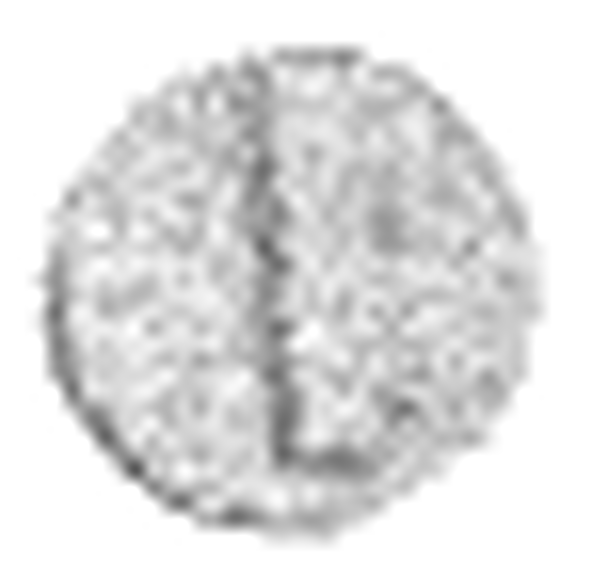

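Run:
```python
from h import *
for X in ([0,0,0.],[0,0,.3],[.165,-.525,.245],[.165,-.525,.4],[.165,-.525,0]):
  print(X,[tuple(np.round(proj(n,np.array(X)))) for n in('top','side')])
for p in((600,330),(575,150),(520,200)): print(onz('top',*p,.1))
s=bot.read_state();r=R.from_quat(s['eef_rot'])
print(r.inv().apply(np.array([.5195,-.2165,.15])-s['tool_pos'])*1e3,r.as_matrix())
```

```text
[0, 0, 0.0] [(np.float64(288.0), np.float64(456.0)), (np.float64(540.0), np.float64(242.0))]
[0, 0, 0.3] [(np.float64(274.0), np.float64(526.0)), (np.float64(609.0), np.float64(141.0))]
[0.165, -0.525, 0.245] [(np.float64(601.0), np.float64(426.0)), (np.float64(450.0), np.float64(44.0))]
[0.165, -0.525, 0.4] [(np.float64(669.0), np.float64(458.0)), (np.float64(464.0), np.float64(-15.0))]
[0.165, -0.525, 0] [(np.float64(535.0), np.float64(394.0)), (np.float64(432.0), np.float64(115.0))]
[ 0.31378913 -0.61466386  0.1       ]
[ 0.69237005 -0.57734609  0.1       ]
[ 0.57120663 -0.45597253  0.1       ]
[ 430.87474184 -187.65445274   95.1388341 ] [[ 9.54220946e-01  2.99102619e-01 -9.88750096e-05]
 [ 2.99102470e-01 -9.54220019e-01  1.36699601e-03]
 [ 3.14523574e-04 -1.33398999e-03 -9.99999061e-01]]
```

```bash
python3 -m creep '{"jaw":[1,1,1,1,1,0.7,0.7,0.7,0.7,0.7],"slide":[[35,-15,0],[70,-30,0],[105,-45,0],[140,-60,5],[175,-75,10],[210,-90,15],[245,-105,20],[280,-120,25],[315,-135,30],[350,-150,35]],"twist":[[0,0,1],[0,0,2],[0,0,3],[0,0,4],[0,0,5],[0,0,6],[0,0,7],[0,0,8],[0,0,9],[0,0,10.5]]}' 60
python3 - <<'E'
from h import *
s=bot.read_state();r=R.from_quat(s['eef_rot'])
print(s['joints'],r.inv().apply(np.array([.5195,-.2165,.15])-s['tool_pos'])*1e3,r.as_matrix()[:,0])
E
```

```text
t: 0.93
tool_pos: [0.4547, -0.2753, 0.2099]
eef_rot: [0.998, 0.06, -0.0, -0.0]
wrist_force: [0.1, -0.7, -0.6]
width: 0.0597
[-7.67337040e-01  3.77760981e-01  1.40957700e+00  7.92821375e-06
  1.35480579e+00  6.83804882e-01] [ 71.35036265 -50.66589882  59.86299113] [ 9.92850085e-01  1.19367467e-01 -3.42161218e-04]
```

```bash
python3 -m creep '{"jaw":[0.6,0.6,0.6,0.6,0.6,0.6],"slide":[[30,-21,0],[60,-43,15],[71,-50,40],[71,-50,60],[71,-50,60],[71,-50,60]],"twist":[[0,0,0],[0,0,0],[0,0,0],[0,0,0],[0,0,0],[0,0,0]]}'
python3 - <<'E'
from h import *
for n in ('top','side'): cv2.imwrite(f'pics/{n}1.png',bot.grab_frame(n))
s=bot.read_state();r=R.from_quat(s['eef_rot'])
print(s['tool_pos'],s['width'],r.inv().apply(np.array([.5195,-.2165,.045])-s['tool_pos'])*1e3,r.as_matrix()[:,0],s['wrist_force'])
E
```

```text
t: 1.43
tool_pos: [0.5178, -0.2186, 0.1498]
eef_rot: [0.998, 0.06, -0.001, -0.001]
wrist_force: [-0.1, 0.2, 0.7]
width: 0.0511
[ 0.51825838 -0.21954929  0.15161917] 0.05133614384358632 [  1.45267141  -3.01216269 106.6175626 ] [0.99284045 0.11944037 0.00135311] [ 0.67050139 -0.31917629  0.09484452]
```

View pics/side1.png

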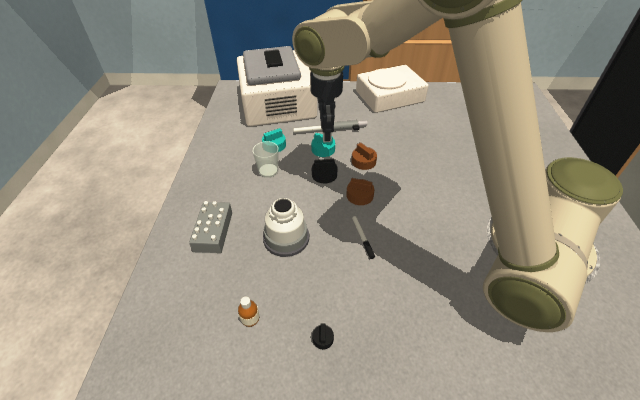

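The gripper stands straight above the cap, at about (325,150) in the side view. I'll go down onto the bar.

```bash
python3 -m creep '{"jaw":[0.6,0.6,0.6,0.6,0.6,0.6,0.6],"slide":[[1,-1,30],[1,-2,60],[1,-2,85],[1,-2,95],[1,-2,104],[1,-2,104],[1,-2,104]],"twist":[[0,0,0],[0,0,0],[0,0,0],[0,0,0],[0,0,0],[0,0,0],[0,0,0]]}'
python3 - <<'E'
from h import *
for n in ('top','side'): cv2.imwrite(f'pics/{n}2.png',bot.grab_frame(n))
s=bot.read_state()
print(s['tool_pos'],s['width'],s['wrist_force'])
t=cv2.imread('pics/top2.png')[195:245,370:435];s=cv2.imread('pics/side2.png')[110:200,285:365]
cv2.imwrite('pics/z2.png',np.hstack([cv2.resize(np.clip(p*1.8,0,255).astype('uint8'),(390,390),interpolation=2) for p in (t,s)]))
E
```

```text
t: 2.12
tool_pos: [0.5194, -0.2173, 0.0475]
eef_rot: [0.998, 0.06, 0.001, 0.001]
wrist_force: [-0.0, -0.7, -0.2]
width: 0.0515
[ 0.51951438 -0.217216    0.04784127] 0.05131416550816273 [0.651303   0.57233563 0.83960622]
```

View pics/z2.png

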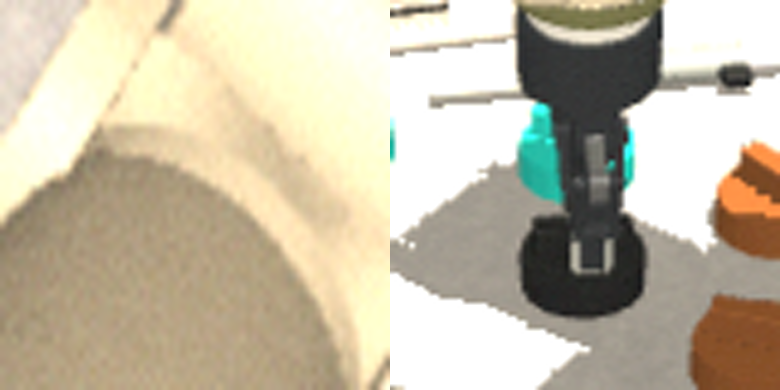

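Run:
```python
from h import *
for X in ([.5195,-.217,.0475],[.5195,-.19,.045],[.5195,-.217,.15],[.5195,-.217,.2]): print(proj('side',np.array(X)))
s=cv2.imread('pics/side2.png').max(2)
print(s[110:180:3,305:345])
```

```text
(np.float64(324.1286161153387), np.float64(162.1194844457849))
(np.float64(323.823730695424), np.float64(169.34132843023272))
(np.float64(324.32813167663403), np.float64(131.75032175722413))
(np.float64(324.436833412449), np.float64(115.20434069159002))
[[187 185 185 182 182 124  91 105 121 117 117 116 117 119 119 111 110 130
  133 130 134 135 135 134 132 128 124 125 120 101  79  94  72  70  64  60
  129 164 166 169]
 [184 188 190 188 184 122  41  35  90  64  63  66  65  67  69  69  69  69
   68  68  67  69  68  67  70  69  70  71  69  66  65  65  61  64  37  33
  167 170 169 167]
 [191 186 183 187 187 114  39  32  34  49 100 124 124 121 122 106  91  76
   78  80  65  67  77  80  85  91 104 121 124 121 125  90  46  33  31  28
  169 170 171 169]
 [103  97  98  96 162 132  40  28  30  30  31  31  38  51  63  78  88 113
  115 127 128 128 128 116  96  94  70  62  47  33  35  32  30  28  28  55
  164 170 171 172]
 [175 174 174 176 177 141  43  28  29  30  30  29  30  31  32  31  31  33
   32  31  33  31  31  32  32  32  31  30  32  31  31  31  27  27  29  55
  151 154 155 157]
 [175 174 1
[... 2462 characters left out ...]
  93  95  94
   95  94  94  91]
 [ 90  89  89  90  90  89  57  26  24  21  23  21  22  19  23  22  22  91
   94  38  31  31  31  32  92  71  27  22  22  22  21  23  54  90  92  93
   93  93  92  90]
 [ 89  91  90  89  90  90  73  26  20  22  22  21  22  22  23  21  21  27
   45  38  39  36  37  30  37  24  21  23  23  22  19  21  73  93  93  92
   92  93  93  94]
 [ 92  92  92  91  91  89  90  27  19  21  19  21  21  22  20  22  21  22
   22  24  24  22  22  24  23  23  21  22  22  20  18  19  86  92  91  90
   91  90  89  92]
 [ 90  90  90  88  88  88  89  90  54  24  23  21  21  22  22  22  22  22
   22  22  22  22  21  20  23  22  22  21  23  20  64  87  89  92  92  92
   92  91  92  91]]
```

```bash
python3 -m creep '{"jaw":[0.4,0.25,0.1,0.1,0.1,0,0,0,0,0],"slide":[[1,0,1],[1,0,1],[1,0,1],[1,0,1],[1,0,1],[1,0,1],[1,0,1],[1,0,1],[1,0,1],[1,0,1]],"twist":[[0,0,0],[0,0,0],[0,0,0],[0,0,0],[0,0,0],[0,0,0],[0,0,0],[0,0,0],[0,0,0],[0,0,0]]}' 60
```

```text
t: 3.05
tool_pos: [0.5202, -0.2167, 0.046]
eef_rot: [0.998, 0.06, 0.001, 0.0]
wrist_force: [-0.7, 0.8, 5.8]
width: 0.0149
```

```bash
python3 -m creep '{"jaw":[0,0,0,0,0,0,0,0,0,0],"slide":[[0,0,-20],[0,0,-55],[0,0,-95],[0,0,-135],[0,0,-170],[15,-30,-175],[34,-65,-175],[50,-97,-175],[67,-130,-175],[82,-160,-175]],"twist":[[0,0,0],[0,0,0],[0,0,0],[0,0,0],[0,0,0],[0,0,0],[0,0,0],[0,0,0],[0,0,0],[0,0,0]]}'
python3 -m creep '{"jaw":[0,0,0,0,0],"slide":[[15,-29,0],[30,-59,0],[30,-59,20],[30,-59,35],[30,-59,35]],"twist":[[0,0,0],[0,0,0],[0,0,0],[0,0,0],[0,0,0]]}'
python3 - <<'E'
from h import *
for n in ('top','side'): cv2.imwrite(f'pics/{n}3.png',bot.grab_frame(n))
s=bot.read_state()
print(s['tool_pos'],s['width'],s['wrist_force'],s['moment'])
E
```

```text
t: 3.88
tool_pos: [0.5822, -0.0458, 0.2201]
eef_rot: [0.998, 0.06, -0.0, -0.0]
wrist_force: [0.3, 0.6, -0.3]
width: 0.0149
t: 4.3
tool_pos: [0.6033, 0.0152, 0.1819]
eef_rot: [0.998, 0.061, -0.003, -0.001]
wrist_force: [-1.0, -0.2, -1.6]
width: 0.0148
[0.60457262 0.01421749 0.1852312 ] 0.014892575391234031 [-0.43321829 -0.44039354 -0.8632135 ] [ 0.00239687 -0.01741099  0.02458382]
```

View pics/side3.png

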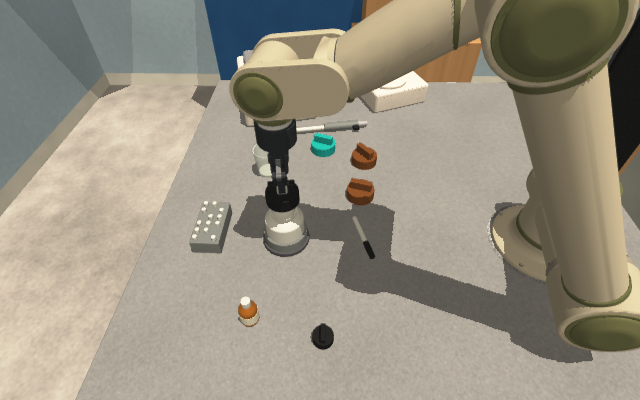

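View pics/top3.png

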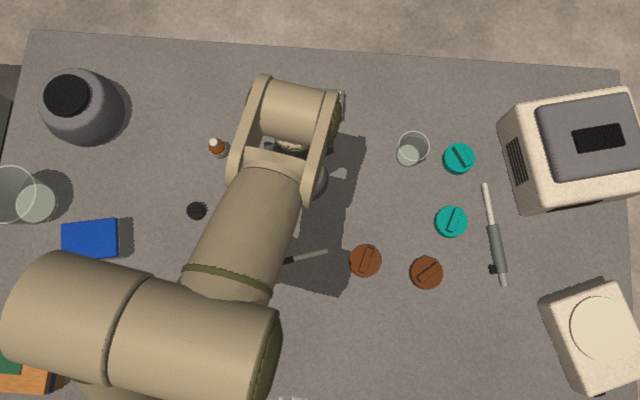

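Run:
```python
from h import *
s=cv2.imread('pics/side3.png')
p=s[150:260,250:325];cv2.imwrite('pics/z3.png',cv2.resize(np.clip(p*2.,0,255).astype('uint8'),None,fx=7,fy=5.4,interpolation=2))
g=s.max(2).astype(int)
for v in range(176,222,2): print(v,g[v,262:306])
o=cv2.imread('pics/side0.png').max(2).astype(int)
print()
for v in range(224,250,4): print(v,o[v,256:314])
```

```text
176 [117 133 135 144 145 146 148 150 145  98  70  67  67  65 132 133 129 130
 128  86  59  59  57  48  79 177 176 177 179 177 176 174 176 177 180 180
 180 179 175 172 174 178 180 181]
178 [178 179 179 179 178 178 180 178 176 168  79  45  42  42  73  77  75  73
  72  51  36  36  34  33  31 108 178 181 181 178 177 178 182 181 180 181
 179 178 178 180 175 177 176 175]
180 [175 178 179 182 180 175 178 180 180 180  83  31  27  29  34  55  57  50
  51  44  28  28  29  29  29  49  67  69  52  51  51  51 117 175 173 176
 179 179 180 178 177 181 180 177]
182 [177 181 184 183 181 115  35  23  23  24  23  26  28  29  29  29  29  30
  29  29  25  29  31  28  32  40  40  24  23  23  22  22  96 177 179 178
 178 181 181 181 182 181 179 183]
184 [180 181 180 182 179 106  32  23  26  23  23  27  28  27  30  34  33  33
  34  34  34  35  31  29  30  33  41  30  30  31  32  32  21  47 117 177
 181 188 185 183 179 179 180 179]
186 [182 181 178 180 173  64  28  26  25  25  26  26  26  25  64 108  42  33
  33  33  33  31  31 108 114  45  25  21  24  25  23  25  23  21  24  66
 175 180 178 176 176 175 175 1
[... 4074 characters left out ...]
62 164 165 101  64  57  65  68  87 134 143 142 139 136
 137 141 143 145 147 149 152 153 156 156 157 158 159 161 160 160 162 161
 162 161 161 154 148 144 143 140 106  90  88  84  81  83  93  96  61 154
 162 163 165 167]
244 [160 162 159 160 160 161 162 163  75  83  89  63  68  71  72  72  75  83
  93 112 121 140 146 146 144 144 145 145 148 146 146 143 145 147 149 142
 110 105 103  92  90  89  90  89  87  87  87  88  96  91  60  76 160 162
 164 165 170 168]
248 [162 161 162 161 163 161 161 158 158 154  71  52  78  94  90  83  75  77
  80  79  80  81  83  84  86  86  87  88  88  89  89  90  91  91  90  90
  89  91  89  90  89  89  91  95  94  91  70  51  82 153 166 164 162 162
 160 160 162 162]
```

View pics/z3.png

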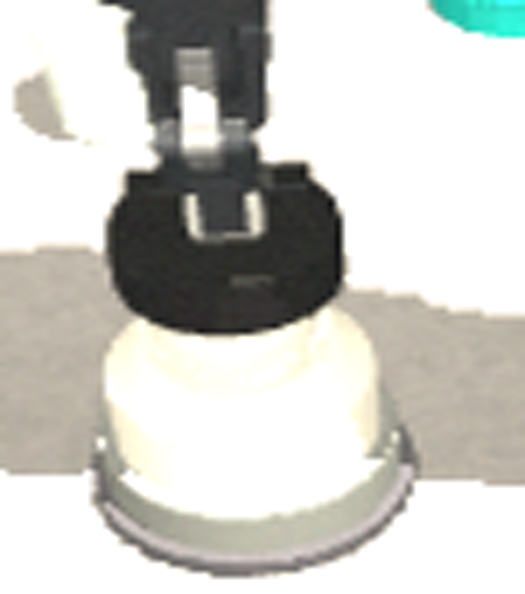

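Run:
```python
from h import *
for z in (.0,.04,.1187,.155,.163): print(z,[np.round(proj('side',np.array([x,.014,z])),2) for x in(.602,.604,.606)])
s=cv2.imread('pics/side3.png')
m,c,st=blob(s,282,197,20,60);print(c,st)
```

```text
0.0 [array([287.23, 238.51]), array([286.41, 238.49]), array([285.6 , 238.46])]
0.04 [array([286.13, 228.07]), array([285.29, 228.04]), array([284.44, 228.02])]
0.1187 [array([283.74, 205.43]), array([282.84, 205.4 ]), array([281.94, 205.38])]
0.155 [array([282.53, 193.92]), array([281.6, 193.9]), array([280.67, 193.87])]
0.163 [array([282.25, 191.28]), array([281.32, 191.26]), array([280.38, 191.24])]
[281.55567568 194.80756757] [265 177  34  35 925]
```

Run:
```python
from h import *
for y in (.011,.014,.017):
  for zb in (.137,.139): print(y,zb,proj('side',np.array([.604,y+.036,zb]))[1],)
g=cv2.imread('pics/side3.png').max(2).astype(int)
print(g[205:214,276:290])
s=cv2.imread('pics/side0.png');
# jar neck white top disc etc: seal row extents
print(s.max(2)[196:216,278:290])
for y in (.012,.014,.016): print(y,[proj('side',np.array([.604,y+d,.121]))[1] for d in (-.017,.017)])
```

```text
0.011 0.137 211.0216075409889
0.011 0.139 210.38850197160224
0.014 0.137 212.08417915970062
0.014 0.139 211.45131434898295
0.017 0.137 213.1523715385773
0.017 0.139 212.51975891299224
[[ 22  22  23  22  24  25  26  26  27  27  26  26  26  25]
 [ 23  23  24  25  22  27  26  27  26  26  26  27  27  27]
 [ 21  22  23  22  23  26  28  26  28  27  27  28  28  27]
 [ 24  24  23  23  23  25  26  25  25  27  26  27  26  27]
 [ 23  23  24  23  24  26  27  25  27  26  27  28  28  24]
 [ 23  22  21  21  23  27  28  26  25  25  26  26  26  27]
 [ 53  50  24  23  25  26  26  26  25  27  51  78 105 137]
 [138 135 134 107 106 107 105 106 132 134 136 138 145 151]
 [150 152 153 146 144 145 145 145 150 152 154 154 153 149]]
[[172 170 170 170 170 171 169 171 168 167 167 167]
 [172 172 170 166 163 163 164 167 166 165 166 167]
 [170 205 207 180 155 153 196 180 221 189 186 169]
 [158 167 114  94  79  79 103  95 117 121 196 206]
 [ 88  80  46  44  42  44  43  43  44  56  99 160]
 [ 46  43  43  43  42  43  41  41  41  42  42  75]
 [ 43  41  41  43  42  43  43  43  44  42  42  41]
 [ 41  42  41  41  43  39  43  42  43  42  44  42]
 [ 42  43  41  43  44  42  42  44  43  43  43  42]
 [ 43  44  42  45  44  45  43  42  45  43  43  43]
 [ 42  45  43  43  44  45  43  41  42  43  43  43]
 [ 43  44  43  43  43  43  45  43  43  42  42  42]
 [ 44  42  41  43  44  44  42  42  42  43  42  37]
 [ 43  43  43  43  43  44  43  43  41  43  37 128]
 [ 38  42  41  44  43  43  42  42  36  30 127 230]
 [ 88  33  33  32  33  34  35  52 129 181 231 238]
 [231 229 186 182 182 182 228 229 232 237 236 224]
 [227 238 234 234 234 235 240 237 232 226 221 205]
 [198 212 219 221 221 222 223 219 214 205 200 185]
 [174 183 193 195 198 198 201 195 189 182 180 176]]
0.012 [np.float64(198.46091745556114), np.float64(209.75682324958268)]
0.014 [np.float64(199.1077606804661), np.float64(210.4416876555732)]
0.016 [np.float64(199.7567517762031), np.float64(211.12889223383294)]
```

Side view: the cap skirt is centred at column ≈281.7, and the jar axis is expected at ≈281.5. The front lower edge is at row ≈211.7, which gives y ≈ 0.0145. So the cap is over the neck to within about 1 mm, and I'll go down gently.

```bash
python3 -m creep '{"jaw":[0,0,0,0,0,0],"slide":[[0,0,10],[0,0,20],[0,0,26],[0,0,28],[0,0,28],[0,0,28]],"twist":[[0,0,0],[0,0,0],[0,0,0],[0,0,0],[0,0,0],[0,0,0]]}'
cat > st.py <<'E'
from h import *
s=bot.read_state();r=R.from_quat(s['eef_rot']).as_matrix()
print(round(s['t'],2),np.round(s['tool_pos'],4),'F',np.round(s['wrist_force'],1),'M',np.round(s['moment'],3),'yaw',round(np.degrees(np.arctan2(r[1,0],r[0,0])),1),'tilt',np.round(r[:2,2],4),'w',round(s['width'],4),'j6',round(s['joints'][5],2))
E
python3 st.py
python3 -m creep '{"jaw":[0,0,0,0],"slide":[[0,0,1],[0,0,2],[0,0,3],[0,0,3]],"twist":[[0,0,0],[0,0,0],[0,0,0],[0,0,0]]}'; python3 st.py
```

```text
t: 4.9
tool_pos: [0.6048, 0.0142, 0.1574]
eef_rot: [0.998, 0.06, 0.0, -0.0]
wrist_force: [0.2, 0.2, -1.8]
width: 0.0147
4.9 [0.6048 0.0142 0.1574] F [ 0.2  0.2 -1.8] M [-0.01  -0.059 -0.042] yaw 6.9 tilt [0.0001 0.0001] w 0.0147 j6 1.28
t: 5.23
tool_pos: [0.6049, 0.0141, 0.1544]
eef_rot: [0.998, 0.06, 0.0, 0.0]
wrist_force: [0.2, -1.4, -0.7]
width: 0.015
5.23 [0.6049 0.0141 0.1544] F [ 0.2 -1.4 -0.7] M [-0.505 -0.119 -0.007] yaw 6.9 tilt [ 0.0007 -0.0006] w 0.015 j6 1.28
```

```bash
python3 -m creep '{"jaw":[0,0,0],"slide":[[0,0,0],[0,0,0],[0,0,0]],"twist":[[0,0,0],[0,0,0],[0,0,0]]}' >/dev/null; python3 st.py
python3 -m creep '{"jaw":[0,0,0],"slide":[[0,0,0.5],[0,0,1],[0,0,1]],"twist":[[0,0,0],[0,0,0],[0,0,0]]}'>/dev/null; python3 st.py
```

```text
5.48 [0.6049 0.0141 0.1545] F [ 1.1 -2.4 -1.4] M [-0.533 -0.253  0.021] yaw 6.9 tilt [ 0.0005 -0.0004] w 0.0146 j6 1.28
5.73 [0.6048 0.0141 0.1534] F [ 0.8 -3.4  0.6] M [-0.721 -0.162  0.02 ] yaw 6.9 tilt [ 0.0003 -0.0004] w 0.015 j6 1.28
```

```bash
python3 -m creep '{"jaw":[0,0,0],"slide":[[0.1,0.5,0],[0.3,0.9,0],[0.3,0.9,0]],"twist":[[0,0,0],[0,0,0],[0,0,0]]}' >/dev/null; python3 st.py
python3 -m creep '{"jaw":[0,0,0],"slide":[[0,0,0.5],[0,0,1],[0,0,1]],"twist":[[0,0,0],[0,0,0],[0,0,0]]}'>/dev/null; python3 st.py
```

```text
5.98 [0.6049 0.0138 0.1531] F [ 0.  -1.5 -0.9] M [-0.115 -0.064  0.041] yaw 6.9 tilt [-0.0009  0.0009] w 0.0149 j6 1.28
6.23 [0.6049 0.0137 0.152 ] F [ 0.7 -0.1 -2.2] M [-0.049 -0.008  0.026] yaw 6.9 tilt [-0.0007  0.0005] w 0.0146 j6 1.28
```

```bash
for i in 1; do python3 -m creep '{"jaw":[0,0,0,0],"slide":[[0,0,0.5],[0,0,1],[0,0,1.5],[0,0,1.5]],"twist":[[0,0,0],[0,0,0],[0,0,0],[0,0,0]]}'>/dev/null; python3 st.py; done
python3 -m creep '{"jaw":[0,0,0,0],"slide":[[0,0,0.5],[0,0,1],[0,0,1],[0,0,1]],"twist":[[0,0,0],[0,0,0],[0,0,0],[0,0,0]]}'>/dev/null; python3 st.py
```

```text
6.57 [0.605  0.0135 0.1507] F [ 0.8  1.1 -1.1] M [-0.054 -0.017 -0.019] yaw 6.9 tilt [-0.0003  0.0001] w 0.0148 j6 1.28
6.9 [0.6051 0.0135 0.1498] F [-0.2  0.7 -0.6] M [-0.012  0.033 -0.016] yaw 6.9 tilt [-0. -0.] w 0.0147 j6 1.28
```

```bash
python3 -m creep '{"jaw":[0,0,0,0],"slide":[[0,0,0.5],[0,0,1],[0,0,1],[0,0,1]],"twist":[[0,0,0],[0,0,0],[0,0,0],[0,0,0]]}'>/dev/null; python3 st.py
python3 -m creep '{"jaw":[0,0,0,0],"slide":[[0,0,0.5],[0,0,1],[0,0,1],[0,0,1]],"twist":[[0,0,0],[0,0,0],[0,0,0],[0,0,0]]}'>/dev/null; python3 st.py
```

```text
7.23 [0.6052 0.0134 0.149 ] F [-0.7 -0.3  0.8] M [-0.046  0.06   0.067] yaw 6.9 tilt [ 0.0003 -0.0001] w 0.0146 j6 1.28
7.57 [0.6052 0.0135 0.1489] F [-2.6  0.7  6.4] M [ 0.045  0.408 -0.026] yaw 6.9 tilt [ 0.0012 -0.0003] w 0.0145 j6 1.28
```

```bash
python3 -m creep '{"jaw":[0,0,0,0,0,0],"slide":[[0,0,-0.1],[0,0,-0.2],[0,0,-0.3],[0,0,-0.4],[0,0,-0.5],[0,0,-0.5]],"twist":[[0,0,-2],[0,0,-4],[0,0,-6],[0,0,-8],[0,0,-10],[0,0,-10]]}'>/dev/null; python3 st.py
```

```text
8.07 [0.6057 0.0131 0.1495] F [ 0.  -1.4  6.3] M [-0.198  0.092  0.019] yaw 17.0 tilt [ 0.0026 -0.0008] w 0.0148 j6 1.1
```

```bash
python3 -m creep '{"jaw":[0,0,0,0,0,0],"slide":[[0,0,-0.1],[0,0,-0.2],[0,0,-0.3],[0,0,-0.4],[0,0,-0.5],[0,0,-0.5]],"twist":[[0,0,-2],[0,0,-4],[0,0,-6],[0,0,-8],[0,0,-10],[0,0,-10]]}'>/dev/null; python3 st.py
python3 -m creep '{"jaw":[0,0,0,0,0,0],"slide":[[0,0,-0.1],[0,0,-0.2],[0,0,-0.3],[0,0,-0.4],[0,0,-0.5],[0,0,-0.5]],"twist":[[0,0,-2],[0,0,-4],[0,0,-6],[0,0,-8],[0,0,-10],[0,0,-10]]}'>/dev/null; python3 st.py
```

```text
8.57 [0.6058 0.0131 0.15  ] F [-0.5 -1.   7.3] M [-0.262  0.032 -0.011] yaw 27.0 tilt [ 0.0028 -0.0009] w 0.0151 j6 0.93
9.07 [0.6059 0.013  0.1506] F [-0.8 -0.4  7.4] M [-0.253  0.018  0.038] yaw 37.0 tilt [ 0.0031 -0.001 ] w 0.0144 j6 0.75
```

```bash
python3 -m creep '{"jaw":[0,0,0,0],"slide":[[0,0,-0.1],[0,0,-0.2],[0,0,-0.3],[0,0,-0.3]],"twist":[[0,0,-2],[0,0,-4],[0,0,-6],[0,0,-6]]}'>/dev/null; python3 st.py
python3 -m creep '{"jaw":[0,0,0,0],"slide":[[0,0,-0.1],[0,0,-0.2],[0,0,-0.3],[0,0,-0.3]],"twist":[[0,0,-2],[0,0,-4],[0,0,-6],[0,0,-6]]}'>/dev/null; python3 st.py
```

```text
9.4 [0.6059 0.013  0.151 ] F [-0.7 -1.1  6.8] M [-0.258 -0.043  0.012] yaw 43.0 tilt [ 0.0033 -0.0011] w 0.0146 j6 0.65
9.73 [0.6058 0.0132 0.1512] F [ 0.5 -0.1  6.6] M [-0.19   0.008  0.025] yaw 49.0 tilt [ 0.0029 -0.0007] w 0.0146 j6 0.54
```

```bash
python3 -m creep '{"jaw":[0,0,0,0],"slide":[[0,0,-0.1],[0,0,-0.1],[0,0,-0.1],[0,0,-0.1]],"twist":[[0,0,-1.5],[0,0,-3],[0,0,-4],[0,0,-4]]}'>/dev/null; python3 st.py
```

```text
10.07 [0.6055 0.0133 0.151 ] F [-0.1  0.9  5.9] M [-0.077  0.212 -0.082] yaw 53.0 tilt [ 0.002  -0.0005] w 0.0145 j6 0.47
```

```bash
python3 -m creep '{"jaw":[0,0,0,0],"slide":[[0,0,0],[0,0,0],[0,0,0],[0,0,0]],"twist":[[0,0,-1],[0,0,-2],[0,0,-3],[0,0,-3]]}'>/dev/null; python3 st.py
```

```text
10.4 [0.6057 0.0132 0.1502] F [ 2.7 -1.5  0.3] M [-0.376 -0.627  0.1  ] yaw 56.0 tilt [ 0.0018 -0.0006] w 0.0149 j6 0.42
```

The force fell from 6 N to 0.3 N and z sank, so this is the gap. I'll turn a little further into it, ease sideways and feed down.

```bash
python3 -m creep '{"jaw":[0,0,0],"slide":[[0,0.3,0],[0,0.5,0.5],[0,0.5,0.5]],"twist":[[0,0,-1.5],[0,0,-3],[0,0,-3]]}'>/dev/null; python3 st.py
```

```text
10.65 [0.6056 0.0129 0.1491] F [ 0.9 -1.9 -1.6] M [-0.393 -0.268 -0.035] yaw 58.9 tilt [-0.0002 -0.0004] w 0.0145 j6 0.37
```

```bash
python3 -m creep '{"jaw":[0,0,0],"slide":[[0,0,0.5],[0,0,1],[0,0,1]],"twist":[[0,0,0],[0,0,0],[0,0,0]]}'>/dev/null; python3 st.py
```

```text
10.9 [0.6056 0.013  0.1484] F [ 2.1 -2.6 -0.8] M [-0.645 -0.358 -0.021] yaw 58.9 tilt [ 0.0002 -0.0004] w 0.0147 j6 0.37
```

```bash
python3 -m creep '{"jaw":[0,0,0,0],"slide":[[-0.1,0.2,0.5],[-0.2,0.5,1],[-0.2,0.5,1.5],[-0.2,0.5,1.5]],"twist":[[0,0,0],[0,0,0],[0,0,0],[0,0,0]]}'>/dev/null; python3 st.py
python3 -m creep '{"jaw":[0,0,0],"slide":[[0,0,0.5],[0,0,1],[0,0,1]],"twist":[[0,0,0],[0,0,0],[0,0,0]]}'>/dev/null; python3 st.py
```

```text
11.23 [0.6057 0.0128 0.1468] F [ 1.6 -1.2 -0.4] M [-0.396 -0.136 -0.028] yaw 58.9 tilt [-0.0004  0.0002] w 0.0147 j6 0.37
11.48 [0.6058 0.0128 0.1459] F [ 0.2 -1.2 -1.5] M [-0.275 -0.074 -0.023] yaw 58.9 tilt [-0.0002  0.0001] w 0.0147 j6 0.37
```

```bash
python3 -m creep '{"jaw":[0,0,0],"slide":[[0,0,0.5],[0,0,1],[0,0,1]],"twist":[[0,0,0],[0,0,0],[0,0,0]]}'>/dev/null; python3 st.py
python3 -m creep '{"jaw":[0,0,0],"slide":[[0,0,0.5],[0,0,1],[0,0,1]],"twist":[[0,0,0],[0,0,0],[0,0,0]]}'>/dev/null; python3 st.py
```

```text
11.73 [0.6058 0.0128 0.1449] F [ 0.4 -1.8 -0.9] M [-0.179 -0.126  0.049] yaw 58.9 tilt [-0.0002  0.0001] w 0.0147 j6 0.37
11.98 [0.6058 0.0128 0.1439] F [ 0.8 -0.7 -1.6] M [-0.226 -0.083  0.006] yaw 58.9 tilt [-0.0002  0.0001] w 0.0146 j6 0.37
```

```bash
python3 -m creep '{"jaw":[0,0,0],"slide":[[0,0,0.5],[0,0,1],[0,0,1]],"twist":[[0,0,0],[0,0,0],[0,0,0]]}'>/dev/null; python3 st.py
python3 -m creep '{"jaw":[0,0,0],"slide":[[0,0,0.5],[0,0,1],[0,0,1]],"twist":[[0,0,0],[0,0,0],[0,0,0]]}'>/dev/null; python3 st.py
```

```text
12.23 [0.6058 0.0128 0.1429] F [-0.6 -0.7 -2. ] M [-0.124  0.028 -0.014] yaw 58.9 tilt [-0.0001  0.0001] w 0.0147 j6 0.37
12.48 [0.6058 0.0128 0.1422] F [ 0.1 -0.4  1.1] M [-0.134  0.04   0.012] yaw 58.9 tilt [0.0001 0.    ] w 0.0147 j6 0.37
```

```bash
python3 -m creep '{"jaw":[0,0,0,0,0,0],"slide":[[0,0,0.5],[0,0,0.6],[0,0,0.7],[0,0,0.8],[0,0,0.9],[0,0,0.9]],"twist":[[0,0,0],[0,0,2],[0,0,4],[0,0,6],[0,0,8],[0,0,8]]}'>/dev/null; python3 st.py
```

```text
12.98 [0.606  0.0129 0.1415] F [0.7 0.2 2.8] M [ 0.033  0.003 -0.011] yaw 50.8 tilt [0.0008 0.0001] w 0.0146 j6 0.51
```

```bash
python3 -m creep '{"jaw":[0,0,0,0,0,0],"slide":[[0,0,0.1],[0,0,0.2],[0,0,0.3],[0,0,0.4],[0,0,0.5],[0,0,0.5]],"twist":[[0,0,2],[0,0,4],[0,0,6],[0,0,8],[0,0,10],[0,0,10]]}'>/dev/null; python3 st.py
python3 -m creep '{"jaw":[0,0,0,0,0,0],"slide":[[0,0,0.1],[0,0,0.2],[0,0,0.3],[0,0,0.4],[0,0,0.5],[0,0,0.5]],"twist":[[0,0,2],[0,0,4],[0,0,6],[0,0,8],[0,0,10],[0,0,10]]}'>/dev/null; python3 st.py
```

```text
13.48 [0.6061 0.0129 0.141 ] F [-0.4  0.8  4.1] M [ 0.015 -0.032 -0.021] yaw 40.9 tilt [0.001  0.0001] w 0.0148 j6 0.68
13.98 [0.6061 0.0128 0.1406] F [ 0.5 -0.4  5.1] M [ 0.022  0.022 -0.066] yaw 30.9 tilt [0.0012 0.    ] w 0.0149 j6 0.86
```

```bash
python3 -m creep '{"jaw":[0,0,0,0,0,0],"slide":[[0,0,0.1],[0,0,0.2],[0,0,0.3],[0,0,0.4],[0,0,0.5],[0,0,0.5]],"twist":[[0,0,2],[0,0,4],[0,0,6],[0,0,8],[0,0,10],[0,0,10]]}'>/dev/null; python3 st.py
python3 -m creep '{"jaw":[0,0,0,0,0,0],"slide":[[0,0,0.1],[0,0,0.2],[0,0,0.3],[0,0,0.4],[0,0,0.5],[0,0,0.5]],"twist":[[0,0,2],[0,0,4],[0,0,6],[0,0,8],[0,0,10],[0,0,10]]}'>/dev/null; python3 st.py
```

```text
14.48 [0.6062 0.0128 0.1403] F [-0.2  0.1  4.7] M [ 0.022  0.047 -0.072] yaw 20.9 tilt [ 0.0016 -0.0001] w 0.0149 j6 1.03
14.98 [0.6063 0.0127 0.14  ] F [0.3 0.1 6.5] M [ 0.074  0.037 -0.061] yaw 10.9 tilt [ 0.0019 -0.0001] w 0.0146 j6 1.21
```

```bash
python3 -m creep '{"jaw":[0,0,0,0,0,0],"slide":[[0,0,0.1],[0,0,0.2],[0,0,0.3],[0,0,0.3],[0,0,0.4],[0,0,0.4]],"twist":[[0,0,2],[0,0,4],[0,0,5],[0,0,6],[0,0,7],[0,0,7]]}'>/dev/null; python3 st.py
python3 -m creep '{"jaw":[0,0,0,0],"slide":[[0,0,0],[0,0,0.1],[0,0,0.1],[0,0,0.1]],"twist":[[0,0,1],[0,0,2],[0,0,3],[0,0,3]]}'>/dev/null; python3 st.py
```

```text
15.48 [0.6064 0.0128 0.1397] F [-0.9 -0.9  7.1] M [ 0.022  0.092 -0.069] yaw 4.0 tilt [ 0.0021 -0.0002] w 0.0146 j6 1.33
15.82 [0.6064 0.0128 0.1396] F [-0.6  0.7  6.7] M [ 0.072  0.095 -0.058] yaw 1.0 tilt [ 0.0022 -0.0002] w 0.0146 j6 1.38
```

```bash
python3 -m creep '{"jaw":[0,0,0,0],"slide":[[0,0,0],[0,0,0.1],[0,0,0.1],[0,0,0.1]],"twist":[[0,0,1],[0,0,2],[0,0,3],[0,0,3]]}'>/dev/null; python3 st.py
python3 -m creep '{"jaw":[0,0,0,0],"slide":[[0,0,0],[0,0,0.1],[0,0,0.1],[0,0,0.1]],"twist":[[0,0,1],[0,0,2],[0,0,3],[0,0,3]]}'>/dev/null; python3 st.py
```

```text
16.15 [0.6064 0.0127 0.1396] F [ 0.3 -0.4  7.7] M [-0.022  0.016 -0.036] yaw -2.0 tilt [ 0.0023 -0.0003] w 0.0147 j6 1.43
16.48 [0.6064 0.0127 0.1395] F [-0.5  0.1  7.7] M [ 0.007  0.068 -0.052] yaw -5.0 tilt [ 0.0024 -0.0003] w 0.0147 j6 1.48
```

```bash
python3 -m creep '{"jaw":[0,0,0,0],"slide":[[0,0,0],[0,0,0],[0,0,0],[0,0,0]],"twist":[[0,0,1],[0,0,2],[0,0,3],[0,0,3]]}'>/dev/null; python3 st.py
python3 -m creep '{"jaw":[0,0,0],"slide":[[0,0,0],[0,0,0],[0,0,0]],"twist":[[0,0,1],[0,0,2],[0,0,2]]}'>/dev/null; python3 st.py
python3 -m creep '{"jaw":[0,0,0],"slide":[[0,0,0],[0,0,0],[0,0,0]],"twist":[[0,0,1],[0,0,2],[0,0,2]]}'>/dev/null; python3 st.py
```

```text
16.82 [0.6064 0.0127 0.1395] F [-0.1 -0.5  7.7] M [-0.016  0.097 -0.032] yaw -8.0 tilt [ 0.0025 -0.0003] w 0.0147 j6 1.54
17.07 [0.6064 0.0127 0.1395] F [-0.8  0.5  7.9] M [ 0.052  0.06  -0.001] yaw -10.0 tilt [ 0.0025 -0.0003] w 0.0149 j6 1.57
17.32 [0.6064 0.0127 0.1395] F [-0.1  0.2  7.4] M [ 0.048  0.1   -0.088] yaw -12.0 tilt [ 0.0024 -0.0003] w 0.0146 j6 1.61
```

```bash
python3 -m creep '{"jaw":[0,0,0],"slide":[[0,0,0],[0,0,0],[0,0,0]],"twist":[[0,0,1],[0,0,2],[0,0,2]]}'>/dev/null; python3 st.py
python3 -m creep '{"jaw":[0,0,0],"slide":[[0,0,0],[0,0,0],[0,0,0]],"twist":[[0,0,1],[0,0,2],[0,0,2]]}'>/dev/null; python3 st.py
```

```text
17.57 [0.6061 0.0129 0.1395] F [-0.6 -0.7  9.6] M [0.035 0.337 0.199] yaw -14.0 tilt [ 0.0014 -0.0002] w 0.0147 j6 1.64
17.82 [0.6059 0.0129 0.1394] F [-2.3  1.   9. ] M [0.06  0.394 0.859] yaw -15.9 tilt [ 0.0011 -0.0005] w 0.0144 j6 1.67
```

Stop reached near yaw -14°. The last step pushed against it at 0.86 N m, more than intended, so I'll back off at once.

```bash
python3 -m creep '{"jaw":[0,0,0],"slide":[[0,0,0],[0,0,0],[0,0,0]],"twist":[[0,0,-1],[0,0,-1.7],[0,0,-1.7]]}'>/dev/null; python3 st.py
python3 -m creep '{"jaw":[0,0,0,0],"slide":[[0,0,-0.5],[0,0,-1],[0,0,-1],[0,0,-1]],"twist":[[0,0,0],[0,0,0],[0,0,0],[0,0,0]]}'>/dev/null; python3 st.py
```

```text
18.07 [0.6059 0.0128 0.1395] F [-2.8  0.1  9.5] M [0.089 0.423 0.244] yaw -14.2 tilt [ 0.001  -0.0002] w 0.0148 j6 1.64
18.4 [0.6059 0.0129 0.1398] F [-1.1  1.2  6.5] M [0.103 0.286 0.198] yaw -14.3 tilt [0.0003 0.0001] w 0.0148 j6 1.65
```

```bash
python3 -m creep '{"jaw":[0,0,0,0],"slide":[[0,0,-0.5],[0,0,-1],[0,0,-1],[0,0,-1]],"twist":[[0,0,0],[0,0,0],[0,0,0],[0,0,0]]}'>/dev/null; python3 st.py
python3 -m creep '{"jaw":[0,0,0,0],"slide":[[0,0,-0.5],[0,0,-1],[0,0,-1],[0,0,-1]],"twist":[[0,0,0],[0,0,0],[0,0,0],[0,0,0]]}'>/dev/null; python3 st.py
```

```text
18.73 [0.6058 0.0129 0.1403] F [0.1 2.  2. ] M [0.218 0.056 0.296] yaw -14.4 tilt [-0.0003  0.0003] w 0.0148 j6 1.65
19.07 [0.6057 0.0129 0.1405] F [ 2.8  0.8 -8.8] M [ 0.199 -0.557  0.278] yaw -14.4 tilt [-0.0012  0.0005] w 0.0144 j6 1.65
```

Held by the thread: an upward pull of 8.8 N barely moved it. Now I'll relax the pull, open and back away straight up.

```bash
python3 -m creep '{"jaw":[0,0,0],"slide":[[0,0,0.8],[0,0,0.8],[0,0,0.8]],"twist":[[0,0,0],[0,0,0],[0,0,0]]}'>/dev/null; python3 st.py
python3 -m creep '{"jaw":[0.1,0.2,0.3,0.4,0.5,0.5,0.5,0.5],"slide":[[0,0,0],[0,0,0],[0,0,0],[0,0,0],[0,0,0],[0,0,0],[0,0,0],[0,0,0]],"twist":[[0,0,0],[0,0,0],[0,0,0],[0,0,0],[0,0,0],[0,0,0],[0,0,0],[0,0,0]]}'>/dev/null; python3 st.py
python3 -m creep '{"jaw":[0.5,0.5,0.5,0.5,0.5,0.5,0.5],"slide":[[0,0,-5],[0,0,-20],[0,0,-45],[0,0,-80],[0,0,-115],[0,0,-150],[0,0,-150]],"twist":[[0,0,0],[0,0,0],[0,0,0],[0,0,0],[0,0,0],[0,0,0],[0,0,0]]}'>/dev/null; python3 st.py
python3 - <<'E'
from h import *
for n in ('top','side'): cv2.imwrite(f'pics/{n}4.png',bot.grab_frame(n))
p=cv2.imread('pics/side4.png')
cv2.imwrite('pics/z4.png',cv2.resize(np.clip(p[100:260,200:350]*2.,0,255).astype('uint8'),(562,600),interpolation=2))
E
```

```text
19.32 [0.6057 0.0129 0.1404] F [ 2.3  1.  -6. ] M [ 0.325 -0.34   0.291] yaw -14.4 tilt [-0.0004  0.0002] w 0.0147 j6 1.65
19.98 [0.6059 0.0127 0.1407] F [-0.4 -0.2 -0. ] M [ 0.021  0.025 -0.041] yaw -14.4 tilt [ 0.0002 -0.0001] w 0.0428 j6 1.65
20.57 [0.6073 0.0126 0.2986] F [0.7 0.3 0.5] M [ 0.029 -0.053 -0.053] yaw -14.4 tilt [ 0.0129 -0.0023] w 0.0426 j6 1.65
```

View pics/z4.png

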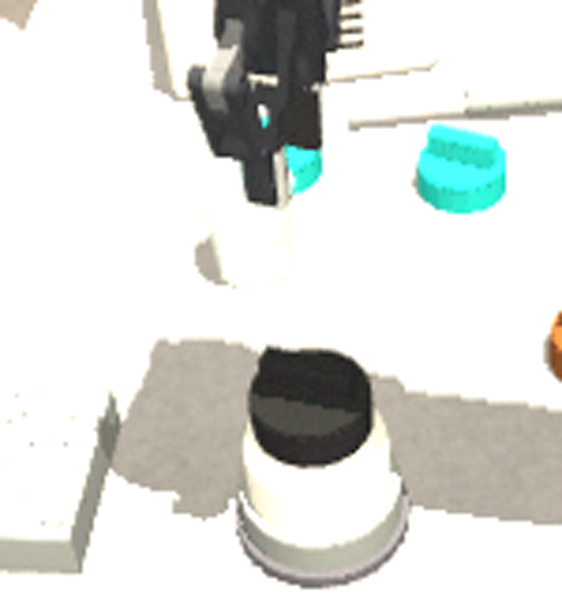

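The cap sits level on the jar, centred near (283,208) in the side view, with its bar turned and the gripper clear above. I'll check its height and the other objects.

Run:
```python
from h import *
g=cv2.imread('pics/side4.png');m,c,st=blob(g,283,208,24,75);print(c,st)
for d in(-.0012,.002,.008): 
  print(d,'bottom row',proj('side',np.array([.6048,.0135+.036,.121+d-.026]))[1],'centre',proj('side',np.array([.6048,.0135,.121+d])))
print(g.max(2)[218:228,276:290])
# disc top plane tilt: skirt rim ; other objects unchanged?
a=cv2.imread('pics/side0.png')
for nm,(x,y,r) in dict(small=(323,336,14),dropper=(248,311,16),beaker=(266,158,14),marker=(363,238,20)).items():
  print(nm,cv2.absdiff(a,g)[y-r:y+r,x-r:x+r].max(2).mean())
t=cv2.imread('pics/top4.png');m,c,st=blob(t,302,168,30,75);print(c,st)
```

```text
[282.3559322  207.82824859] [266 193  34  32 885]
-0.0012 bottom row 225.03227868063362 centre (np.float64(282.46914781250746), np.float64(204.88715789868616))
0.002 bottom row 224.0929983318165 centre (np.float64(282.36169928473413), np.float64(203.8998546000973))
0.008 bottom row 222.3177210473519 centre (np.float64(282.15863016349476), np.float64(202.03393035342842))
[[ 23  23  25  23  25  26  25  27  25  25  25  26  26  24]
 [ 25  25  26  26  24  26  25  25  26  26  25  27  25  27]
 [ 27  25  24  27  24  26  28  25  29  26  26  26  27  27]
 [ 24  23  25  23  26  27  23  26  25  27  27  26  25  26]
 [ 25  25  24  24  26  26  26  27  27  26  24  27  25  24]
 [ 54  26  24  26  23  25  27  24  25  26  26  26  52  82]
 [144 142 113  84  56  54  81  83  82  83  83 142 147 150]
 [163 158 153 150 148 149 151 154 155 156 155 241 243 168]
 [235 236 237 238 170 164 240 242 244 244 244 249 249 242]
 [242 243 244 245 240 241 248 249 249 249 249 249 248 248]]
small 6.05484693877551
dropper 9.6318359375
beaker 23.894132653061224
marker 59.138125
[320.052 157.144] [310 138  22  50 250]
```

View pics/side4.png

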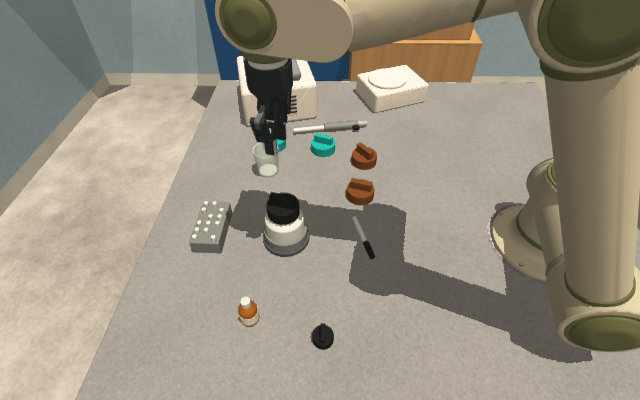

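```bash
python3 - <<'E'
from h import *
g0=cv2.imread('pics/side0.png').max(2).astype(int);print(g0[180:188,318:330])
print(proj('side',np.array([.5205,-.2165+.036,0]))[1])
# top skirt silhouette width edges now, and bar-top row: tilt/height check
g=cv2.imread('pics/side4.png').max(2).astype(int)
for v in (204,208,212): print(v,g[v,262:304])
E
python3 -m creep '{"jaw":[0.5,0.5,0.5,0.5,0.5,0.5],"slide":[[0,0,0],[0,0,0],[0,0,0],[0,0,0],[0,0,0],[0,0,0]],"twist":[[0,0,0],[0,0,0],[0,0,0],[0,0,0],[0,0,0],[0,0,0]]}'
python3 - <<'E'
from h import *
a=bot.grab_frame('side');b=cv2.imread('pics/side4.png')
print(cv2.absdiff(a,b)[190:230,262:304].max(), blob(a,283,208,24,75)[1])
E
```

```text
[[ 19  21  21  23  23  23  23  23  24  23  24  25]
 [ 20  21  23  23  24  23  23  23  24  24  24  27]
 [ 86  56  25  23  24  22  24  24  23  24  20  51]
 [157 152 147 118 120  89  88  86  87 117 149 148]
 [166 167 165 158 156 154 152 152 151 157 162 163]
 [164 162 160 163 162 164 164 159 157 159 163 165]
 [160 160 159 162 164 162 163 161 161 161 165 164]
 [161 160 160 163 162 160 159 159 161 160 160 164]]
183.6914767330355
204 [94 95 93 90 63 27 23 20 23 23 21 22 21 23 26 24 22 22 21 23 23 23 22 22
 20 22 22 21 23 21 22 19 20 21 24 22 22 77 95 96 96 95]
208 [96 97 94 94 59 37 40 39 40 39 40 38 40 39 39 39 40 40 40 38 37 36 37 36
 21 22 22 21 22 21 22 22 24 22 23 23 21 68 92 95 94 94]
212 [ 94  95  94  94 102  29  22  26  35  40  40  39  39  40  40  40  39  40
  38  39  41  40  41  39  39  40  39  41  39  40  39  37  30  24  23  23
  18  73 126 128 106  95]
t: 21.17
tool_pos: [0.6058, 0.0128, 0.2903]
eef_rot: [0.992, -0.125, -0.0, -0.0]
wrist_force: [0.7, -0.3, -0.9]
width: 0.043
89 [282.37471783 207.8261851 ]
```

On the bench the cap's edge read 0.6 px above its predicted row. With that bias the final edge (row ≈224.8, against 225.0 expected) matches home to within about 1 mm. The cap is at rest, so I'll hand in.

```bash
python3 -c "
from cell import bot
print(bot.close_job())"
```

```text
the job is handed in; nothing more can be done
None
```

I screwed the large black cap onto the jar and handed the job in at about 21 s of the 64 s. By my checks it is home and held by the thread; the hand-in reports no verdict.

- **Starting the thread:** I gripped the cap by its bar and set it on the neck with about 6–7 N. Turning it backward about 48°, I felt it drop into a gap. I fed it down onto the seal and screwed it forward about 73° to the stop.
- **Thread holds:** before letting go, an upward pull of about 9 N moved the cap only about 1 mm. From the heights at seal contact and under that pull, I put its centre about 0.7 mm or more below the jar mouth.
- **After release:** in the side view the cap's lower edge matches the home position to within about 1 mm, after correcting for a 0.6 pixel bias seen on the bench. The cap was centred on the jar and not moving, and the gripper was well clear above it.
- **Other objects:** the small cap, dropper bottle, beaker and marker look unmoved in the side view. I checked the beaker and marker only by eye, because the gripper and shadows spoiled the pixel comparison there.

**What went wrong:** my last forward step pressed against the stop at about 0.86 N m, above the 0.5 N m limit, and I backed off on the next move. The wrist force stayed under about 10 N at every reading. The raw image height, before the bias correction, had put the cap 2–3 mm too high, against the force and height evidence. I took that as calibration error.

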